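Open the large ring case for a customer

TASK

Two dark wooden ring cases with push-button catches stand on the stall. On the larger one, press the round button on its front ledge so that its lid springs half open, then steady the lid with the fingers: ease it back past upright until it rests against its stop, keep the fingers lightly pressing it to the stop for about a second while it is still, and take the hand away, leaving it standing open. Do not fling the lid, and leave the smaller case shut.

Things in the scene. Friction and masses are not known exactly. Their poses are not given: they have to be found in the camera images.
- case_button_top (a point): Top centre of the steel push button (30 mm wide, 11 mm proud of its brass collar) on the low front ledge of the LARGER case (dark wood, fixed, 187 mm deep, 200 wide, 67 high): 55 mm over the table, mid-width, 40 mm in front of the lid's edge. x: level, from button to lid; y: left, z: up. Travels 7 mm down, 5 N; at about 5 mm a small brass catch (top 72 mm high) frees the lid; springs back.
- case_lid_edge (a point): Middle of the front edge, underside, of the larger case's lid (flat wood panel, 110 mm from this edge to the hinge, 200 wide, 12 thick, 0.18 kg); moves with the lid. Shut, it is 55 mm over the table and 40 mm from the button along the button's x; the hinge, parallel to y, is 110 mm further, 55 mm high. Its x runs along the lid to the hinge, z out of the upper face.
- case_lid (a joint): Angle of the larger case's lid, rad: 0 shut, 1.57 upright, 1.83 on its rigid stop. The edge rises and swings away from the button. Once freed, spring arms lift it to 0.95 and it rests on them, loose. Pushed on from its inner side only its weight resists (under 1.5 N); let go before upright it falls back to 0.95, past upright it leans on its stop.
- mini_lid (a joint): Angle of the lid of the SMALLER case, rad, 0 shut. Same look, with a like button and catch, but only 152 mm deep and 110 mm wide; fixed to the table beside the larger case, on either side of it. Leave it shut.

How it is judged:
By the outcome, as a careful person would: the job done as asked, in the order asked, and still so for the second after the job is handed in, with the robot touching nothing.
It also fails if it takes over 42 s, if anything falls off the work surface, if the arm or the gripper's body presses on something with over 40 N, if the wrist force passes 120 N, or if a joint passes its speed limit or range.

ROBOT

A 7-joint arm with a two-finger parallel gripper is mounted at the origin on the work surface. World frame = base frame: x ahead of the robot, y to its left, z up, the work surface at z = 0. Lengths are in mm, angles in rad, forces in N, time in s.
With the tool pointing down it reaches from about 400 to 875 mm from the base axis. Payload 4.4 kg.
Tool frame: the origin (TCP) lies at the very end of the fingers, on their centre line; the grasp point (between the pads) lies 19 mm behind it; z points along the fingers, y is the direction in which the jaws open and shut (so a half turn about z gives the same grasp; the last joint's range is limited). The gripper opens to 85 mm and grips with 20 to 120 N. Pads are 22 mm wide; open, the fingers measure 114 mm over their backs; the gripper's body (76 mm by 85 mm) begins 54 mm behind the grasp point. The pads swing forward as they close: fully open they stand 13 mm farther back than shut.
Start: joints at [1.047, 0.628, 0.038, 1.517, -0.027, 0.996, -0.02], TCP at [287.312, -583.069, 231.313] pointing down, gripper open.
Joint ranges: [-3.06, 3.06], [-0.37, 2.12], [-1.25, 1.32], [0.18, 2.47], [-1.1, 4.24], [0.23, 1.98], [-2.94, 2.94]. Speed limits (rad/s): [2.57, 2.57, 3.14, 3.14, 3.14, 3.14, 3.14].

INTERFACE

Orientations are given as [roll, pitch, yaw] about the fixed x, y, z axes, in that order (R = Rz(yaw) Ry(pitch) Rx(roll)).
In Python, from cell import read_state, get_image, calibration, finish_job gives the robot as it stands. The module is installed in compiled form; this text tells all that it offers.
- The arm moves only by the tool apply_moves, never from a script. Its argument "increments" is a list of rows, each an object of numbers: "tx", "ty", "tz": the shift along the world's x, y, z in m; "rx", "ry", "rz": the turn, a rotation vector about the world's x, y, z in units of 5 degrees (1.0 is 5 degrees); "claw": the finger opening in m, from 0 to 0.0854. In form: [{"tx": .., "ty": .., "tz": .., "rx": .., "ry": .., "rz": .., "claw": ..}, ...]. A call has 1 to 12 rows; each row is the pose to reach, as a shift and turn from the pose commanded when the call began; what a row does not reach only later rows make up. A row lasts 1/10 s, in which the tool goes at most 50 mm and 8.59 degrees, less where a joint would pass 70% of its speed; a pose out of reach is approached as far as the arm can. A call with a gripper value outside its range is refused whole. The fingers move at their own pace and stop on an object; the grip force is fixed at half the most. Time passes only in rows, so rows that repeat a pose let the fingers close. It gives the time, the measured TCP pose, the force and the opening at its end, in the units of the state.
- read_state(): the state, without advancing time (a new reading comes with each control period).
- get_image(name): name is "scene" or "side" or "wrist"; returns the picture (480x640x3 uint8, red, green, blue); there is no depth.
- calibration(name): a dict with "camera_matrix" (3x3 intrinsics, pixels), "origin" and "attitude" of the camera in the world. Camera axes: x right, y up, looking along -z (the intrinsics and any distortion apply to the point x, -y, -z); pixel columns grow to the right and rows downward; lengths in mm; the calibration is good to about 2 mm. A picture is of the moment at which its call begins: read the wrist's pose just before it. calibration takes no time and is no camera call; for the wrist camera it gives the pose at the moment of the call.
- finish_job(): hands the job in, once; it reports no verdict.
The state is a dict: "clock": time; "qpos": joint angles; "qd": joint speeds; "tau": joint torques, N m; "eef_pos": TCP position; "tool_rot": TCP orientation; "force": force on the tool from outside, world axes, zero at the start; "torque": the same for the moment, N m; "width": finger opening in mm.
Only numpy, scipy, OpenCV 4.12 (cv2) and the standard library are available. Lean on these libraries where they do the work, as an engineer would, in place of code of your own. Each camera call takes 0.05 s, during which the arm holds its last target. There are 200 camera calls.

## Working session

There is one attempt and no reset: what is moved stays moved. The work goes in short steps, Python scripts to look and compute and a tool call to move; the robot and the scene stay as the last step left them, time stands still between calls to the robot, and variables do not carry over. Pictures are saved under pics/ and viewed, about 8 in all and at most 12, crops included, and the job is handed in when it is done.

Besides the shell and the picture viewer there is one more tool, called after "Call:" as name([rows], argument=value, ...), one row to a line, values as JSON. apply_moves: Moves the arm, as the interface text tells. Its arguments: {"type":"object","properties":{"increments":{"type":"array"}},"required":["increments"]}

```bash
mkdir -p pics; python3 - <<'E'
from cell import *
import cv2
for n in ("scene","side"):
    c=calibration(n); print(n,c)
    cv2.imwrite(f"pics/{n}0.png",get_image(n)[:,:,::-1])
s=read_state(); print({k:s[k] for k in("clock","eef_pos","tool_rot","force","width")})
E
```

```text
scene {'camera_matrix': array([[603.36354509,   0.        , 320.59730854],
       [  0.        , 603.36354509, 245.07198851],
       [  0.        ,   0.        ,   1.        ]]), 'origin': array([939.8502841 , 492.63743291, 708.88098531]), 'attitude': array([ 0.80571793, -0.02067067,  2.48541686])}
side {'camera_matrix': array([[624.3339552 ,   0.        , 322.97984929],
       [  0.        , 624.3339552 , 236.66903878],
       [  0.        ,   0.        ,   1.        ]]), 'origin': array([ 271.37437294, -477.76928996,  718.50236551]), 'attitude': array([ 0.72689066, -0.02059601, -0.55737936])}
{'clock': 0.1, 'eef_pos': array([ 287.05086698, -582.55387155,  230.48421157]), 'tool_rot': array([-3.13988533e+00,  3.93089363e-05,  4.57826144e-01]), 'force': array([ 0.15683316, -0.37076934, -0.11748477]), 'width': 85.03521896912481}
```

View pics/scene0.png

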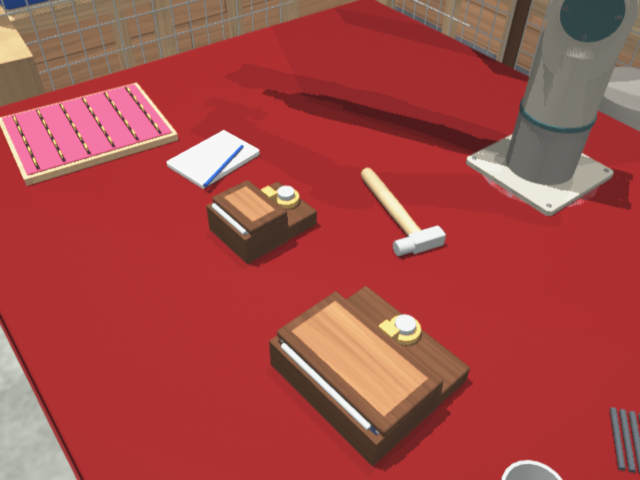

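View pics/side0.png

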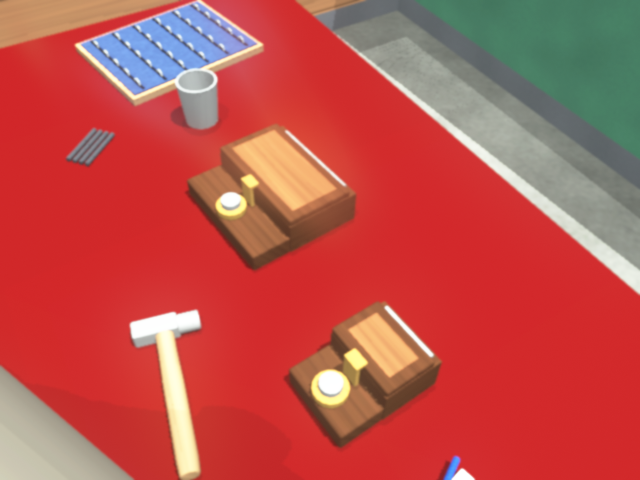

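The scene picture shows the larger case with its button at about (405,323). The side picture has it at (231,200), with the smaller case towards −y. The lid hinge (white strip) is on the far side from the base.

```bash
cat > h.py <<'E'
import numpy as np
from scipy.spatial.transform import Rotation as R
def ray(c,u,v):
    d=np.linalg.inv(c["camera_matrix"])@[u,v,1]
    return R.from_euler("xyz",c["attitude"]).as_matrix()@(d*[1,-1,-1])
def onz(c,u,v,z):
    o=np.array(c["origin"]);d=ray(c,u,v); return o+d*(z-o[2])/d[2]
def tri(cs,uvs):
    A=np.zeros((3,3));b=np.zeros(3)
    for c,p in zip(cs,uvs):
        d=ray(c,*p);d/=np.linalg.norm(d);P=np.eye(3)-np.outer(d,d);A+=P;b+=P@np.array(c["origin"])
    return np.linalg.solve(A,b)
E
python3 - <<'E'
from h import *; from cell import *
import cv2
s,d=calibration("scene"),calibration("side")
print("btn",onz(s,405,323,55),onz(d,231,200,55),tri([s,d],[(405,323),(231,200)]))
for n,c,ps in(("scene",s,[(337,294),(441,380),(377,432),(272,345)]),("side",d,[(222,160),(280,127),(354,195),(297,220)])):
    print(n,[onz(c,*p,67).round(0)[:2] for p in ps])
a=cv2.imread("pics/scene0.png")[270:460,250:490];b=cv2.imread("pics/side0.png")[110:280,170:370]
f=lambda i:cv2.resize(i,(400,int(400*i.shape[0]/i.shape[1])),interpolation=cv2.INTER_CUBIC)
a,b=f(a),f(b);H=max(len(a),len(b));pad=lambda i:np.vstack([i,np.zeros((H-len(i),400,3),np.uint8)])
cv2.imwrite("pics/crop.png",np.hstack([pad(a),pad(b)]))
E
```

```text
btn [514.46904385 153.94137586  55.        ] [515.94639835 148.7014025   55.        ] [515.18264419 152.0695636   53.11208128]
scene [array([564.,  64.]), array([549., 254.]), array([660., 259.]), array([688.,  83.])]
side [array([539., 224.]), array([657., 249.]), array([673.,  54.]), array([574.,  53.])]
```

View pics/crop.png

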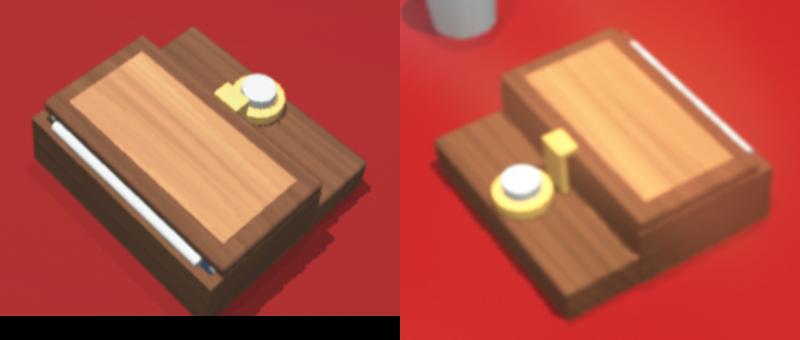

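```bash
python3 - <<'E'
from h import *; from cell import *
s,d=calibration("scene"),calibration("side")
S=[(404.8,321.6),(442,383),(337,293),(379,433),(278,335)];D=[(230.5,199),(221,147.5),(291,224),(277.5,125),(355,191)]
S+= [(390,328)];D+=[(250,181)]
for n,p,q in zip(("btn","F+y","F-y","B+y","B-y","catch"),S,D):
    z=55 if n=="btn" else 72 if n=="catch" else 67
    print(n,onz(s,*p,z).round(1)[:2],onz(d,*q,z).round(1)[:2],tri([s,d],[p,q]).round(1))
E
```

```text
btn [513. 152.] [516.2 151. ] [514.9 151.6  55.6]
F+y [550.9 257.5] [550.4 251.5] [550.6 255.8  64.2]
F-y [562.6  62.6] [563.1  50.7] [562.6  57.3  61.8]
B+y [659.2 261.2] [655.6 255.8] [657.7 259.8  63.4]
B-y [672.1  74. ] [678.8  59.9] [675.8  67.1  62.8]
catch [547.6 157. ] [552.  154.3] [550.1 155.9  72.3]
```

Call:
apply_moves([
  {"tx": 0.008, "ty": 0.025, "rz": 0.5, "claw": 0},
  {"tx": 0.02, "ty": 0.062, "rz": 1.5, "claw": 0},
  {"tx": 0.031, "ty": 0.102, "rz": 2.5, "claw": 0},
  {"tx": 0.043, "ty": 0.142, "rz": 3.5, "claw": 0},
  {"tx": 0.055, "ty": 0.182, "rz": 4.5, "claw": 0},
  {"tx": 0.067, "ty": 0.222, "rz": 5.5, "claw": 0},
  {"tx": 0.079, "ty": 0.262, "rz": 6.5, "claw": 0},
  {"tx": 0.091, "ty": 0.302, "rz": 7.5, "claw": 0},
  {"tx": 0.103, "ty": 0.342, "rz": 8.5, "claw": 0},
  {"tx": 0.115, "ty": 0.382, "rz": 9.5, "claw": 0},
  {"tx": 0.127, "ty": 0.422, "rz": 10.5, "claw": 0},
  {"tx": 0.139, "ty": 0.462, "rz": 11.5, "claw": 0},
])

```text
$.increments[0]: bad value
```

Call:
apply_moves([
  {"tx": 0.008, "ty": 0.025, "tz": 0.0, "rx": 0.0, "ry": 0.0, "rz": 0.5, "claw": 0.0},
  {"tx": 0.02, "ty": 0.062, "tz": 0.0, "rx": 0.0, "ry": 0.0, "rz": 1.5, "claw": 0.0},
  {"tx": 0.031, "ty": 0.102, "tz": 0.0, "rx": 0.0, "ry": 0.0, "rz": 2.5, "claw": 0.0},
  {"tx": 0.043, "ty": 0.142, "tz": 0.0, "rx": 0.0, "ry": 0.0, "rz": 3.5, "claw": 0.0},
  {"tx": 0.055, "ty": 0.182, "tz": 0.0, "rx": 0.0, "ry": 0.0, "rz": 4.5, "claw": 0.0},
  {"tx": 0.067, "ty": 0.222, "tz": 0.0, "rx": 0.0, "ry": 0.0, "rz": 5.5, "claw": 0.0},
  {"tx": 0.079, "ty": 0.262, "tz": 0.0, "rx": 0.0, "ry": 0.0, "rz": 6.5, "claw": 0.0},
  {"tx": 0.091, "ty": 0.302, "tz": 0.0, "rx": 0.0, "ry": 0.0, "rz": 7.5, "claw": 0.0},
  {"tx": 0.103, "ty": 0.342, "tz": 0.0, "rx": 0.0, "ry": 0.0, "rz": 8.5, "claw": 0.0},
  {"tx": 0.115, "ty": 0.382, "tz": 0.0, "rx": 0.0, "ry": 0.0, "rz": 9.5, "claw": 0.0},
  {"tx": 0.127, "ty": 0.422, "tz": 0.0, "rx": 0.0, "ry": 0.0, "rz": 10.5, "claw": 0.0},
  {"tx": 0.139, "ty": 0.462, "tz": 0.0, "rx": 0.0, "ry": 0.0, "rz": 11.5, "claw": 0.0},
])

```text
clock: 1.3
eef_pos: [426.4, -119.5, 231.3]
tool_rot: [-3.141, 0.0, 1.465]
force: [0.9, -0.2, -0.7]
width: 0.2
```

Call:
apply_moves([
  {"tx": 0.012, "ty": 0.04, "tz": 0.0, "rx": 0.0, "ry": 0.0, "rz": 0.5, "claw": 0.0},
  {"tx": 0.024, "ty": 0.08, "tz": 0.0, "rx": 0.0, "ry": 0.0, "rz": 1.0, "claw": 0.0},
  {"tx": 0.036, "ty": 0.12, "tz": -0.01, "rx": 0.0, "ry": 0.0, "rz": 1.5, "claw": 0.0},
  {"tx": 0.048, "ty": 0.16, "tz": -0.02, "rx": 0.0, "ry": 0.0, "rz": 2.1, "claw": 0.0},
  {"tx": 0.06, "ty": 0.2, "tz": -0.04, "rx": 0.0, "ry": 0.0, "rz": 2.1, "claw": 0.0},
  {"tx": 0.072, "ty": 0.235, "tz": -0.07, "rx": 0.0, "ry": 0.0, "rz": 2.1, "claw": 0.0},
  {"tx": 0.08, "ty": 0.26, "tz": -0.1, "rx": 0.0, "ry": 0.0, "rz": 2.1, "claw": 0.0},
  {"tx": 0.083, "ty": 0.27, "tz": -0.13, "rx": 0.0, "ry": 0.0, "rz": 2.1, "claw": 0.0},
  {"tx": 0.083, "ty": 0.27, "tz": -0.145, "rx": 0.0, "ry": 0.0, "rz": 2.1, "claw": 0.0},
  {"tx": 0.083, "ty": 0.27, "tz": -0.155, "rx": 0.0, "ry": 0.0, "rz": 2.1, "claw": 0.0},
  {"tx": 0.083, "ty": 0.27, "tz": -0.16, "rx": 0.0, "ry": 0.0, "rz": 2.1, "claw": 0.0},
  {"tx": 0.083, "ty": 0.27, "tz": -0.16, "rx": 0.0, "ry": 0.0, "rz": 2.1, "claw": 0.0},
])

```text
clock: 2.5
eef_pos: [509.2, 148.4, 71.2]
tool_rot: [-3.141, 0.0, 1.644]
force: [-0.8, -0.4, -0.0]
width: -0.2
```

```bash
python3 - <<'E'
from cell import *
import cv2, numpy as np
s=read_state();print(s["eef_pos"],s["tool_rot"],s["force"])
a=get_image("scene")[200:460,200:520];b=get_image("side")[60:320,120:440]
cv2.imwrite("pics/near.png",cv2.resize(np.hstack([a,b])[:,:,::-1],None,fx=1.25,fy=1.25,interpolation=cv2.INTER_CUBIC))
E
```

```text
[509.23471844 148.39153186  71.16218299] [-3.14116106e+00  3.52831310e-04  1.64392837e+00] [-0.77783891 -0.39790254 -0.04179406]
```

View pics/near.png

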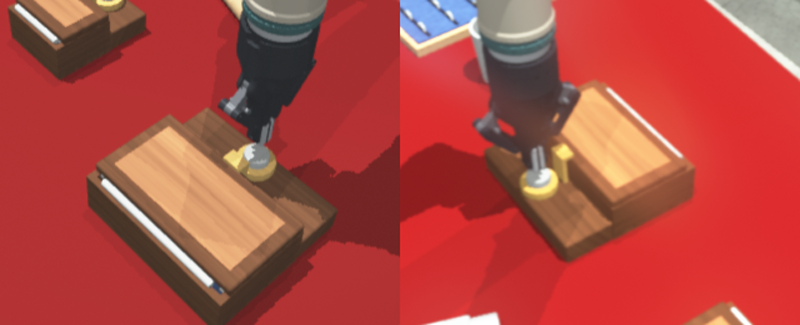

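The pictures show the closed fingertip just above the button, at about (260,150) in the left crop. Its knuckles stick out towards the lid's rising path, so I'll turn the hand 90° before pressing.

Call:
apply_moves([
  {"tx": 0.0, "ty": 0.0, "tz": 0.01, "rx": 0.0, "ry": 0.0, "rz": -1.5, "claw": 0.0},
  {"tx": 0.0, "ty": 0.0, "tz": 0.01, "rx": 0.0, "ry": 0.0, "rz": -3.1, "claw": 0.0},
  {"tx": 0.0, "ty": 0.001, "tz": 0.01, "rx": 0.0, "ry": 0.0, "rz": -4.8, "claw": 0.0},
  {"tx": 0.0, "ty": 0.001, "tz": 0.01, "rx": 0.0, "ry": 0.0, "rz": -6.5, "claw": 0.0},
  {"tx": 0.001, "ty": 0.002, "tz": 0.01, "rx": 0.0, "ry": 0.0, "rz": -8.2, "claw": 0.0},
  {"tx": 0.001, "ty": 0.002, "tz": 0.01, "rx": 0.0, "ry": 0.0, "rz": -9.9, "claw": 0.0},
  {"tx": 0.001, "ty": 0.002, "tz": 0.01, "rx": 0.0, "ry": 0.0, "rz": -11.6, "claw": 0.0},
  {"tx": 0.001, "ty": 0.002, "tz": 0.01, "rx": 0.0, "ry": 0.0, "rz": -13.3, "claw": 0.0},
  {"tx": 0.001, "ty": 0.002, "tz": 0.01, "rx": 0.0, "ry": 0.0, "rz": -15.0, "claw": 0.0},
  {"tx": 0.001, "ty": 0.002, "tz": 0.005, "rx": 0.0, "ry": 0.0, "rz": -16.7, "claw": 0.0},
  {"tx": 0.001, "ty": 0.002, "tz": -0.002, "rx": 0.0, "ry": 0.0, "rz": -18.0, "claw": 0.0},
  {"tx": 0.001, "ty": 0.002, "tz": -0.009, "rx": 0.0, "ry": 0.0, "rz": -18.0, "claw": 0.0},
])

```text
clock: 3.8
eef_pos: [511.0, 151.3, 63.1]
tool_rot: [-3.141, -0.002, 0.073]
force: [0.2, 0.7, -0.3]
width: -0.1
```

Call:
apply_moves([
  {"tx": 0.0, "ty": 0.0, "tz": -0.005, "rx": 0.0, "ry": 0.0, "rz": 0.0, "claw": 0.0},
  {"tx": 0.0, "ty": 0.0, "tz": -0.008, "rx": 0.0, "ry": 0.0, "rz": 0.0, "claw": 0.0},
  {"tx": 0.0, "ty": 0.0, "tz": -0.01, "rx": 0.0, "ry": 0.0, "rz": 0.0, "claw": 0.0},
  {"tx": 0.0, "ty": 0.0, "tz": -0.012, "rx": 0.0, "ry": 0.0, "rz": 0.0, "claw": 0.0},
  {"tx": 0.0, "ty": 0.0, "tz": -0.013, "rx": 0.0, "ry": 0.0, "rz": 0.0, "claw": 0.0},
  {"tx": 0.0, "ty": 0.0, "tz": -0.013, "rx": 0.0, "ry": 0.0, "rz": 0.0, "claw": 0.0},
])

```text
clock: 4.4
eef_pos: [510.3, 151.0, 49.4]
tool_rot: [-3.141, 0.0, 0.074]
force: [-0.9, 0.8, 4.4]
width: 0.1
```

```bash
python3 - <<'E'
from cell import *
import cv2, numpy as np
s=read_state();print(s["eef_pos"],s["tool_rot"],s["force"])
a=get_image("scene")[200:460,200:520];b=get_image("side")[60:320,120:440]
cv2.imwrite("pics/press.png",cv2.resize(np.hstack([a,b])[:,:,::-1],None,fx=1.25,fy=1.25,interpolation=cv2.INTER_CUBIC))
E
```

```text
[510.27559337 150.97118874  49.43011303] [-3.14143528e+00  5.00990804e-06  7.40473604e-02] [-0.87353767  0.75270584  4.41780614]
```

View pics/press.png

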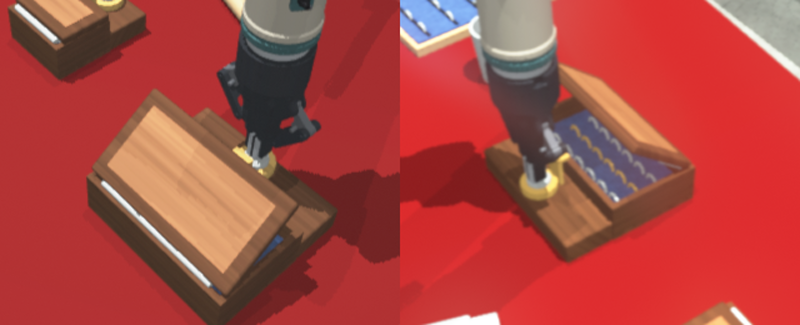

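Call:
apply_moves([
  {"tx": 0.0, "ty": 0.0, "tz": 0.02, "rx": 0.0, "ry": 0.0, "rz": 0.0, "claw": 0.0},
  {"tx": -0.005, "ty": 0.0, "tz": 0.06, "rx": 0.0, "ry": 0.0, "rz": 0.0, "claw": 0.0},
  {"tx": -0.005, "ty": 0.0, "tz": 0.1, "rx": 0.0, "ry": 0.0, "rz": 1.5, "claw": 0.0},
  {"tx": 0.0, "ty": 0.0, "tz": 0.135, "rx": 0.0, "ry": 0.0, "rz": 3.1, "claw": 0.02},
  {"tx": 0.0, "ty": 0.0, "tz": 0.155, "rx": 0.0, "ry": 0.0, "rz": 4.8, "claw": 0.05},
  {"tx": 0.015, "ty": 0.0, "tz": 0.16, "rx": 0.0, "ry": 0.0, "rz": 6.5, "claw": 0.05},
  {"tx": 0.03, "ty": 0.002, "tz": 0.16, "rx": 0.0, "ry": 0.0, "rz": 8.2, "claw": 0.05},
  {"tx": 0.045, "ty": 0.004, "tz": 0.16, "rx": 0.0, "ry": 0.0, "rz": 9.9, "claw": 0.05},
  {"tx": 0.06, "ty": 0.006, "tz": 0.16, "rx": 0.0, "ry": 0.0, "rz": 11.6, "claw": 0.05},
  {"tx": 0.075, "ty": 0.007, "tz": 0.16, "rx": 0.0, "ry": 0.0, "rz": 13.3, "claw": 0.05},
  {"tx": 0.09, "ty": 0.008, "tz": 0.16, "rx": 0.0, "ry": 0.0, "rz": 15.0, "claw": 0.05},
  {"tx": 0.102, "ty": 0.008, "tz": 0.16, "rx": 0.0, "ry": 0.0, "rz": 16.7, "claw": 0.05},
])

```text
clock: 5.7
eef_pos: [613.2, 158.8, 208.9]
tool_rot: [3.141, -0.0, 1.537]
force: [0.9, 0.1, -0.4]
width: 50.3
```

Call:
apply_moves([
  {"tx": 0.0, "ty": 0.0, "tz": -0.005, "rx": 0.0, "ry": 0.0, "rz": 1.3, "claw": 0.05},
  {"tx": 0.0, "ty": 0.0, "tz": -0.02, "rx": 0.0, "ry": 0.0, "rz": 1.3, "claw": 0.05},
  {"tx": 0.0, "ty": 0.0, "tz": -0.03, "rx": 0.0, "ry": 0.0, "rz": 1.3, "claw": 0.05},
  {"tx": 0.0, "ty": 0.0, "tz": -0.03, "rx": 0.0, "ry": 0.0, "rz": 1.3, "claw": 0.05},
])

```text
clock: 6.1
eef_pos: [611.1, 158.3, 177.4]
tool_rot: [-3.138, 0.001, 1.644]
force: [0.4, 1.1, 1.0]
width: 49.9
```

```bash
python3 - <<'E'
from cell import *
import cv2, numpy as np
s=read_state();print(s["clock"],s["eef_pos"],s["tool_rot"],s["force"])
a=get_image("scene")[150:410,200:520];b=get_image("side")[20:280,120:440]
cv2.imwrite("pics/strad.png",cv2.resize(np.hstack([a,b])[:,:,::-1],None,fx=1.25,fy=1.25,interpolation=cv2.INTER_CUBIC))
E
```

```text
6.1 [611.12725432 158.30918456 177.36997826] [-3.13809606e+00  9.32630642e-04  1.64420636e+00] [0.36627472 1.11967517 0.96026749]
```

View pics/strad.png

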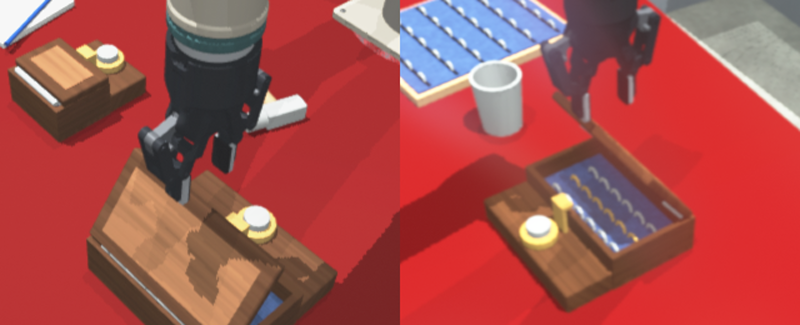

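The picture shows the lid half open. The outer finger is behind its edge and the inner finger in front, and the small case is still shut. I'll descend straddling the edge.

Call:
apply_moves([
  {"tx": 0.0, "ty": 0.0, "tz": -0.01, "rx": 0.0, "ry": 0.0, "rz": 0.0, "claw": 0.05},
  {"tx": 0.0, "ty": 0.0, "tz": -0.02, "rx": 0.0, "ry": 0.0, "rz": 0.0, "claw": 0.05},
  {"tx": 0.0, "ty": 0.0, "tz": -0.03, "rx": 0.0, "ry": 0.0, "rz": 0.0, "claw": 0.05},
  {"tx": 0.0, "ty": 0.0, "tz": -0.04, "rx": 0.0, "ry": 0.0, "rz": 0.0, "claw": 0.05},
  {"tx": 0.0, "ty": 0.0, "tz": -0.048, "rx": 0.0, "ry": 0.0, "rz": 0.0, "claw": 0.05},
  {"tx": 0.0, "ty": 0.0, "tz": -0.05, "rx": 0.0, "ry": 0.0, "rz": 0.0, "claw": 0.05},
  {"tx": 0.0, "ty": 0.0, "tz": -0.05, "rx": 0.0, "ry": 0.0, "rz": 0.0, "claw": 0.05},
])

```text
clock: 6.9
eef_pos: [612.1, 158.9, 128.8]
tool_rot: [-3.141, 0.0, 1.645]
force: [-0.3, 0.5, 0.9]
width: 50.0
```

Call:
apply_moves([
  {"tx": 0.006, "ty": 0.0005, "tz": 0.0, "rx": 0.0, "ry": 0.0, "rz": 0.0, "claw": 0.05},
  {"tx": 0.012, "ty": 0.001, "tz": 0.0, "rx": 0.0, "ry": 0.0, "rz": 0.0, "claw": 0.05},
  {"tx": 0.017, "ty": 0.0013, "tz": 0.0, "rx": 0.0, "ry": 0.0, "rz": 0.0, "claw": 0.05},
  {"tx": 0.022, "ty": 0.0017, "tz": 0.0, "rx": 0.0, "ry": 0.0, "rz": 0.0, "claw": 0.05},
  {"tx": 0.027, "ty": 0.002, "tz": 0.0, "rx": 0.0, "ry": 0.0, "rz": 0.0, "claw": 0.05},
  {"tx": 0.032, "ty": 0.0024, "tz": 0.0, "rx": 0.0, "ry": 0.0, "rz": 0.0, "claw": 0.05},
  {"tx": 0.037, "ty": 0.0028, "tz": 0.0, "rx": 0.0, "ry": 0.0, "rz": 0.0, "claw": 0.05},
  {"tx": 0.042, "ty": 0.0032, "tz": 0.0, "rx": 0.0, "ry": 0.0, "rz": 0.0, "claw": 0.05},
  {"tx": 0.042, "ty": 0.0032, "tz": 0.0, "rx": 0.0, "ry": 0.0, "rz": 0.0, "claw": 0.05},
])

```text
clock: 7.8
eef_pos: [655.2, 162.1, 129.3]
tool_rot: [3.141, -0.0, 1.644]
force: [-0.4, -0.2, -0.5]
width: 49.9
```

Call:
apply_moves([
  {"tx": 0.002, "ty": 0.0, "tz": 0.0, "rx": 0.0, "ry": 0.0, "rz": 0.0, "claw": 0.046},
  {"tx": 0.004, "ty": 0.0003, "tz": 0.0, "rx": 0.0, "ry": 0.0, "rz": 0.0, "claw": 0.041},
  {"tx": 0.006, "ty": 0.0005, "tz": 0.0, "rx": 0.0, "ry": 0.0, "rz": 0.0, "claw": 0.036},
  {"tx": 0.008, "ty": 0.0006, "tz": 0.0, "rx": 0.0, "ry": 0.0, "rz": 0.0, "claw": 0.032},
  {"tx": 0.01, "ty": 0.0008, "tz": 0.0, "rx": 0.0, "ry": 0.0, "rz": 0.0, "claw": 0.028},
  {"tx": 0.01, "ty": 0.0008, "tz": 0.0, "rx": 0.0, "ry": 0.0, "rz": 0.0, "claw": 0.024},
  {"tx": 0.01, "ty": 0.0008, "tz": 0.0, "rx": 0.0, "ry": 0.0, "rz": 0.0, "claw": 0.024},
])

```text
clock: 8.5
eef_pos: [664.3, 162.9, 129.3]
tool_rot: [3.142, -0.0, 1.645]
force: [0.0, -0.1, -0.8]
width: 23.9
```

```bash
python3 - <<'E'
from cell import *
import cv2, numpy as np
s=read_state();print(s["clock"],s["eef_pos"],s["width"],s["force"])
a=get_image("scene")[150:410,200:520];b=get_image("side")[20:280,120:440]
cv2.imwrite("pics/up.png",cv2.resize(np.hstack([a,b])[:,:,::-1],None,fx=1.25,fy=1.25,interpolation=cv2.INTER_CUBIC))
E
```

```text
8.5 [664.32564519 162.91936586 129.28398658] 23.873814507274794 [ 0.04224579 -0.12915962 -0.78527987]
```

View pics/up.png

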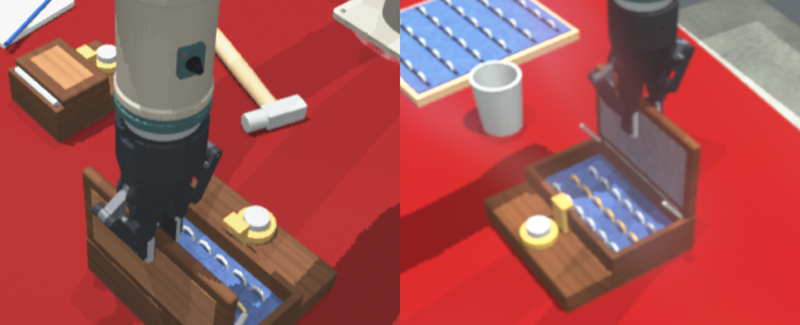

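The picture shows the lid nearly upright between the fingers, and the small case is still shut. Now I'll narrow the gap and ease the lid past upright.

Call:
apply_moves([
  {"tx": 0.001, "ty": 0.0, "tz": 0.0, "rx": 0.0, "ry": 0.0, "rz": 0.0, "claw": 0.021},
  {"tx": 0.002, "ty": 0.0002, "tz": 0.0, "rx": 0.0, "ry": 0.0, "rz": 0.0, "claw": 0.018},
  {"tx": 0.004, "ty": 0.0003, "tz": 0.0, "rx": 0.0, "ry": 0.0, "rz": 0.0, "claw": 0.018},
  {"tx": 0.006, "ty": 0.0005, "tz": 0.0, "rx": 0.0, "ry": 0.0, "rz": 0.0, "claw": 0.018},
  {"tx": 0.008, "ty": 0.0006, "tz": 0.0, "rx": 0.0, "ry": 0.0, "rz": 0.0, "claw": 0.018},
  {"tx": 0.01, "ty": 0.0008, "tz": 0.0, "rx": 0.0, "ry": 0.0, "rz": 0.0, "claw": 0.018},
  {"tx": 0.012, "ty": 0.001, "tz": 0.0, "rx": 0.0, "ry": 0.0, "rz": 0.0, "claw": 0.018},
  {"tx": 0.014, "ty": 0.001, "tz": 0.0, "rx": 0.0, "ry": 0.0, "rz": 0.0, "claw": 0.018},
  {"tx": 0.015, "ty": 0.001, "tz": 0.0, "rx": 0.0, "ry": 0.0, "rz": 0.0, "claw": 0.019},
  {"tx": 0.017, "ty": 0.0012, "tz": 0.0, "rx": 0.0, "ry": 0.0, "rz": 0.0, "claw": 0.021},
  {"tx": 0.019, "ty": 0.0014, "tz": 0.0, "rx": 0.0, "ry": 0.0, "rz": 0.0, "claw": 0.023},
  {"tx": 0.021, "ty": 0.0015, "tz": 0.0, "rx": 0.0, "ry": 0.0, "rz": 0.0, "claw": 0.025},
])

```text
clock: 9.8
eef_pos: [685.5, 164.5, 129.3]
tool_rot: [3.141, -0.0, 1.645]
force: [0.9, 0.7, -0.0]
width: 24.8
```

Call:
apply_moves([
  {"tx": 0.002, "ty": 0.0, "tz": 0.0, "rx": 0.0, "ry": 0.0, "rz": 0.0, "claw": 0.026},
  {"tx": 0.004, "ty": 0.0003, "tz": 0.0, "rx": 0.0, "ry": 0.0, "rz": 0.0, "claw": 0.027},
  {"tx": 0.006, "ty": 0.0005, "tz": 0.0, "rx": 0.0, "ry": 0.0, "rz": 0.0, "claw": 0.028},
  {"tx": 0.008, "ty": 0.0006, "tz": 0.0, "rx": 0.0, "ry": 0.0, "rz": 0.0, "claw": 0.028},
  {"tx": 0.01, "ty": 0.0008, "tz": 0.0, "rx": 0.0, "ry": 0.0, "rz": 0.0, "claw": 0.028},
  {"tx": 0.01, "ty": 0.0008, "tz": 0.0, "rx": 0.0, "ry": 0.0, "rz": 0.0, "claw": 0.028},
])

```text
clock: 10.4
eef_pos: [695.6, 165.2, 129.2]
tool_rot: [3.141, -0.0, 1.644]
force: [-0.5, 0.5, -0.6]
width: 28.1
```

Call:
apply_moves([
  {"tx": 0.001, "ty": 0.0, "tz": 0.0, "rx": 0.0, "ry": 0.0, "rz": 0.0, "claw": 0.028},
  {"tx": 0.002, "ty": 0.0, "tz": 0.0, "rx": 0.0, "ry": 0.0, "rz": 0.0, "claw": 0.028},
  {"tx": 0.003, "ty": 0.0, "tz": 0.0, "rx": 0.0, "ry": 0.0, "rz": 0.0, "claw": 0.028},
  {"tx": 0.003, "ty": 0.0, "tz": 0.0, "rx": 0.0, "ry": 0.0, "rz": 0.0, "claw": 0.028},
])

```text
clock: 10.8
eef_pos: [697.2, 165.3, 129.1]
tool_rot: [-3.139, 0.0, 1.645]
force: [-3.0, 0.1, 0.6]
width: 28.0
```

```bash
python3 - <<'E'
from cell import *
import cv2, numpy as np
a=get_image("scene")[150:410,200:520];b=get_image("side")[20:280,120:440]
s=read_state();print(s["clock"],s["eef_pos"],s["width"],s["force"])
cv2.imwrite("pics/back.png",cv2.resize(np.hstack([a,b])[:,:,::-1],None,fx=1.25,fy=1.25,interpolation=cv2.INTER_CUBIC))
E
```

```text
10.9 [697.26367578 165.26040843 129.14861873] 28.13290005774684 [-4.42518684 -0.90258575  2.08305217]
```

View pics/back.png

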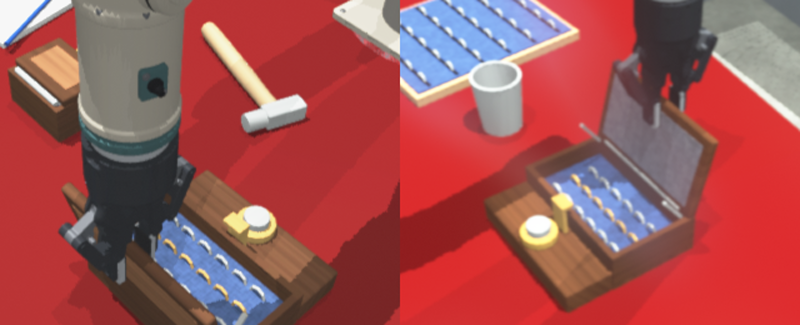

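The picture shows the lid leaning back past upright with the inner finger pressing at about 3–4 N. The TCP stopped about 1.5 mm short, so the lid is on its stop. I'll hold there, then release.

Call:
apply_moves([
  {"tx": 0.0, "ty": 0.0, "tz": 0.0, "rx": 0.0, "ry": 0.0, "rz": 0.0, "claw": 0.028},
  {"tx": 0.0, "ty": 0.0, "tz": 0.0, "rx": 0.0, "ry": 0.0, "rz": 0.0, "claw": 0.028},
  {"tx": 0.0, "ty": 0.0, "tz": 0.0, "rx": 0.0, "ry": 0.0, "rz": 0.0, "claw": 0.028},
  {"tx": 0.0, "ty": 0.0, "tz": 0.0, "rx": 0.0, "ry": 0.0, "rz": 0.0, "claw": 0.028},
  {"tx": 0.0, "ty": 0.0, "tz": 0.0, "rx": 0.0, "ry": 0.0, "rz": 0.0, "claw": 0.028},
  {"tx": 0.0, "ty": 0.0, "tz": 0.0, "rx": 0.0, "ry": 0.0, "rz": 0.0, "claw": 0.028},
  {"tx": 0.0, "ty": 0.0, "tz": 0.0, "rx": 0.0, "ry": 0.0, "rz": 0.0, "claw": 0.028},
  {"tx": 0.0, "ty": 0.0, "tz": 0.0, "rx": 0.0, "ry": 0.0, "rz": 0.0, "claw": 0.028},
  {"tx": 0.0, "ty": 0.0, "tz": 0.0, "rx": 0.0, "ry": 0.0, "rz": 0.0, "claw": 0.028},
  {"tx": 0.0, "ty": 0.0, "tz": 0.0, "rx": 0.0, "ry": 0.0, "rz": 0.0, "claw": 0.028},
  {"tx": 0.0, "ty": 0.0, "tz": 0.0, "rx": 0.0, "ry": 0.0, "rz": 0.0, "claw": 0.028},
  {"tx": 0.0, "ty": 0.0, "tz": 0.0, "rx": 0.0, "ry": 0.0, "rz": 0.0, "claw": 0.028},
])

```text
clock: 12.1
eef_pos: [697.3, 165.2, 129.1]
tool_rot: [-3.14, 0.0, 1.645]
force: [-5.5, -0.1, 2.3]
width: 28.0
```

Call:
apply_moves([
  {"tx": 0.0, "ty": 0.0, "tz": 0.0, "rx": 0.0, "ry": 0.0, "rz": 0.0, "claw": 0.028},
  {"tx": 0.0, "ty": 0.0, "tz": 0.0, "rx": 0.0, "ry": 0.0, "rz": 0.0, "claw": 0.028},
  {"tx": -0.001, "ty": 0.0, "tz": 0.0, "rx": 0.0, "ry": 0.0, "rz": 0.0, "claw": 0.034},
  {"tx": -0.002, "ty": 0.0, "tz": 0.0, "rx": 0.0, "ry": 0.0, "rz": 0.0, "claw": 0.044},
  {"tx": -0.002, "ty": 0.0, "tz": 0.0, "rx": 0.0, "ry": 0.0, "rz": 0.0, "claw": 0.044},
  {"tx": -0.002, "ty": 0.0, "tz": 0.0, "rx": 0.0, "ry": 0.0, "rz": 0.0, "claw": 0.044},
  {"tx": -0.002, "ty": 0.0, "tz": 0.01, "rx": 0.0, "ry": 0.0, "rz": 0.0, "claw": 0.044},
  {"tx": -0.002, "ty": 0.0, "tz": 0.025, "rx": 0.0, "ry": 0.0, "rz": 0.0, "claw": 0.044},
  {"tx": -0.002, "ty": 0.0, "tz": 0.045, "rx": 0.0, "ry": 0.0, "rz": 0.0, "claw": 0.044},
  {"tx": -0.002, "ty": 0.0, "tz": 0.08, "rx": 0.0, "ry": 0.0, "rz": 0.0, "claw": 0.044},
  {"tx": -0.02, "ty": 0.0, "tz": 0.11, "rx": 0.0, "ry": 0.0, "rz": 0.0, "claw": 0.044},
  {"tx": -0.06, "ty": 0.0, "tz": 0.13, "rx": 0.0, "ry": 0.0, "rz": 0.0, "claw": 0.044},
])

```text
clock: 13.3
eef_pos: [641.4, 165.2, 263.0]
tool_rot: [3.134, -0.001, 1.642]
force: [-0.8, 0.7, 0.8]
width: 44.0
```

Call:
apply_moves([
  {"tx": -0.04, "ty": 0.0, "tz": 0.01, "rx": 0.0, "ry": 0.0, "rz": 0.0, "claw": 0.044},
  {"tx": -0.08, "ty": 0.0, "tz": 0.02, "rx": 0.0, "ry": 0.0, "rz": 0.0, "claw": 0.044},
  {"tx": -0.11, "ty": 0.0, "tz": 0.02, "rx": 0.0, "ry": 0.0, "rz": 0.0, "claw": 0.044},
  {"tx": -0.12, "ty": 0.0, "tz": 0.02, "rx": 0.0, "ry": 0.0, "rz": 0.0, "claw": 0.044},
  {"tx": -0.12, "ty": 0.0, "tz": 0.02, "rx": 0.0, "ry": 0.0, "rz": 0.0, "claw": 0.044},
])

```text
clock: 13.8
eef_pos: [518.2, 165.5, 280.9]
tool_rot: [3.139, -0.0, 1.646]
force: [1.4, -0.1, -0.6]
width: 44.1
```

```bash
python3 - <<'E'
from cell import *
import cv2, numpy as np
a=get_image("scene")[150:410,200:520];b=get_image("side")[60:320,120:440]
s=read_state();print(s["clock"],s["eef_pos"],s["width"],s["force"])
cv2.imwrite("pics/end.png",cv2.resize(np.hstack([a,b])[:,:,::-1],None,fx=1.25,fy=1.25,interpolation=cv2.INTER_CUBIC))
E
```

```text
13.9 [520.07437908 165.21430731 280.02033452] 44.040820894880596 [ 0.7689965  -0.14558575 -0.18626353]
```

View pics/end.png

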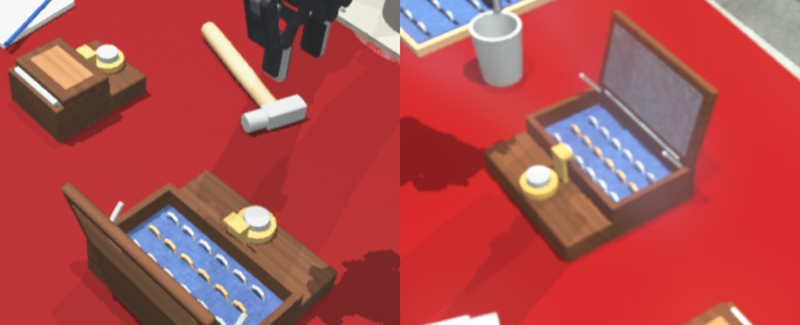

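The picture shows the lid standing open on its stop, the small case shut, and the hand well clear.

```bash
python3 -c "from cell import *; print(finish_job())"
```

```text
the job is handed in; nothing more can be done
None
```

I handed the job in at about 14 s of the allowed 42 s, with the larger case's lid standing open and the smaller case shut.

- **Button:** I pressed it about 6 mm with the closed fingertips, at 4.4 N, and the lid sprang half open.
- **Lid:** I straddled its edge with the fingers and moved it slowly past upright. I narrowed the gap between the fingers to 18 mm on the way, so the lid could not fall freely onto its stop.
- **Hold:** I pressed the lid against the stop with 3–5.5 N for about 1.5 s. The tool position did not change during the hold. Then I opened the fingers and lifted the hand away.

**Last checks:** The final pictures show the lid leaning back past upright, the smaller case shut, and the hand well clear. The force reading was back to noise level, under 1 N.

**Not measured:** I did not measure the lid angle directly. That it was on its stop rests on three things: the rise in force, the tool stopping about 1.5 mm short of its target where I expected the stop, and the pictures. I also had no measurement of the lid's speed. None of the checks failed or disagreed.

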